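# Pack the supper caddy

### The job

Pack the wooden caddy for supper on the balcony: from the worktop between hob and sink, put the salt shaker, the beaker, the tea light and the matchbox each into the insert whose recess is cut for it, upright and seated on the recess floor. Leave the spice jar and the metal jar lid that stand among them where they are; they stay in the kitchen.

Things in the scene. Friction and masses are not known exactly. Their poses are not given: they have to be found in the camera images.
- salt: Clear glass salt shaker with a dull grey domed screw cap, round, 44 mm across the body, 34 mm across the cap (from 70 mm up), 90 mm high, standing. Origin: centre of its underside, z up. It stands on the near part of the worktop; a second one far back by the tap, among spice jars, stays there.
- beaker: Empty teal plastic beaker, round, widening from 51 mm at the foot to 64 mm at the rim, 90 mm high, open at the top, standing. Origin: centre of its underside, z up.
- matches: Closed matchbox lying flat, 56 x 36 x 16 mm. Origin: centre of its underside, x along its length (56 mm), y across (36 mm), z up. The tray in it does not slide.
- candle: Tea light: a round metal cup 38 mm across and 15 mm high with green wax and a wick. Origin: centre of its underside, z up.
- spice_jar: Glass spice jar with a wide white lid, round, 47 mm across, 98 mm high: taller and stouter than the salt shaker. It stands among the near things and is not wanted in the caddy. Origin: centre of its underside, z up.
- jar_lid: Screw lid of a jar lying flat, top up: plain bare metal with grip ribs round the edge, round, 44 mm across, 14 mm high, a little wider than the tea light and without wax or wick. Not wanted in the caddy. Origin: centre of its underside, z up.
- salt_insert: Insert for the salt shaker: a round recess 60 mm across (the middle of three round sizes), 16 mm deep (floor 8 mm above the origin). Pale wooden block 95 mm square, 24 mm high. Origin: centre of its underside, 6 mm above the worktop, z up, x and y along its sides. Four inserts lie in two rows of two, 96 mm apart, in any order, in one tray.
- beaker_insert: Insert for the beaker: a round recess 78 mm across (the largest), 16 mm deep (floor 8 mm above the origin); otherwise like salt_insert. The dark wooden tray round the inserts is 209 mm square, fixed, its walls level with the inserts' tops, 30 mm above the worktop; low steel bar handles stand out 22 mm on two of its sides.
- matchbox_insert: Insert for the matchbox: an oblong recess, 70 mm along the insert's x and 50 mm along its y, 8 mm deep (floor 16 mm above the origin), so the box lies in it flat and lengthwise, either way round; otherwise like salt_insert, same origin and axes.
- candle_insert: Insert for the tea light: a round recess 52 mm across, the smallest of the three, 8 mm deep (floor 16 mm above the origin), with a steel-lined floor; otherwise like salt_insert, same origin and axes.
Things that resemble listed ones, but are neither listed nor needed, are in the scene too. Leave any purple look-alike of the jar_lid alone.

How it is judged:
At the end, for the whole second after the job is handed in: Each of the four is in its own insert: within 4 mm of the recess floor, 12 to 15 mm of its centre, 0.12 rad of upright, the matchbox lengthwise within 0.35 rad, all at rest; spice jar and jar lid stand upright within 30 mm of where they stood (horizontal distance between salt and salt_insert below 0.013 m and z of salt in the frame of salt_insert below 0.012 m and angle between each of salt, beaker, matches, candle's own z axis and vertical below 0.12 rad and linear speed of each of salt, beaker, matches, candle below 0.02 m/s and horizontal distance between beaker and beaker_insert below 0.015 m and z of beaker in the frame of beaker_insert below 0.012 m and horizontal distance between matches and matchbox_insert below 0.014 m and z of matches in the frame of matchbox_insert below 0.02 m and horizontal distance between candle and candle_insert below 0.012 m and z of candle in the frame of candle_insert below 0.02 m and angle between the x axis of matches and the x axis of matchbox_insert, either way round below 0.35 rad and distance of each of spice_jar, jar_lid from where it was at the start of the episode below 0.03 m and angle between each of spice_jar, jar_lid's own z axis and vertical below 0.15 rad); the robot touches nothing.
It fails at once if the spice jar or the jar lid is picked up or knocked away (distance of any of spice_jar, jar_lid from where it was at the start of the episode above 0.04 m).
It also fails if it takes over 122 s, if anything falls off the work surface, if the arm or the gripper's body presses on something with over 40 N, if the wrist force passes 120 N, or if a joint passes its speed limit or range.

### The arm

A 6-joint arm with a two-finger parallel gripper is mounted at the origin on a cart in front of the work surface, level with it; the furniture and walls round the work are solid. World frame = base frame: x ahead of the robot, y to its left, z up, the work surface at z = 0. Lengths are in m, angles in rad, forces in N, time in s.
With the tool pointing down it reaches from about 0.35 to 0.975 m from the base axis. Payload 4.9 kg.
Tool frame: the origin (TCP) lies at the centre of the arm's flange, where the gripper is bolted on; the fingertips stand 173 mm ahead of it and the grasp point (between the pads) lies 155 mm ahead of it; z points along the fingers, y is the line along which they close (so a half turn about z gives the same grasp; the last joint's range is limited). The gripper opens to 85 mm and grips with 20 to 120 N. Pads are 22 mm wide; open, the fingers measure 114 mm over their backs; the gripper's body (76 mm by 85 mm) begins 54 mm behind the grasp point. The pads swing forward as they close: fully open they stand 13 mm farther back than shut.
Start: joints at [-1.382, 0.053, 1.613, -0, 1.476, -0.119], TCP at [0.189, -0.596, 0.405] pointing down, gripper open.
Joint ranges: [-3.01, 3.01], [-1.01, 2.22], [0.06, 2.58], [-1.02, 4.17], [0.09, 2.62], [-3.14, 3.14]. Speed limits (rad/s): [2.57, 2.57, 3.14, 3.14, 3.14, 3.14].

### API

Orientations are given as a unit quaternion [x, y, z, w].
In Python, from cell import readout, grab_frame, get_calibration, job, models gives the robot as it stands.
- The arm moves only by the shell command python3 -m handwheel 'ROWS'. ROWS is JSON, a list that holds one entry, the list of rows, each a list of 5 numbers: the shift along the tool's x, y, z as a fraction of full scale, then the turn about the tool's z as a fraction of full scale, then the opening, from 0 (shut) to 1 (fully open). In form: [[[tx, ty, tz, spin, gripper], ...]]. A call has 1 to 8 rows; each row shifts and turns the commanded pose from where the row before left it, along the tool's axes as they then stand; what a row does not reach is not made up. Full scale, the value 1, is 0.02 m for a shift and 6 degrees for a turn. A row lasts 1/10 s, in which the tool goes at most 50 mm and 8.59 degrees, less where a joint would pass 70% of its speed; a pose out of reach is approached as far as the arm can. A call with a number of a shift or a turn outside -1 to 1 is refused whole. A call with a gripper value outside its range is refused whole. The fingers move at their own pace and stop on an object; the grip force is fixed at half the most. Time passes only in rows, so rows that do not move let the fingers close. It gives the time, the measured TCP pose, the force, the opening and the grip force at its end, in the units of the state.
- readout.read_state(): the state, without advancing time (a new reading comes with each control period).
- grab_frame(name): name is "side" or "top"; returns (picture, depth): 420x560x3 uint8, blue, green, red; 420x560 float32, m along the optical axis (not along the pixel's ray), 0 where there is no reading.
- get_calibration(name): a dict with "vertical_fov" (degrees; the focal length in pixels is half the picture's height over the tangent of half this angle, whatever the lens; pixels are square), "cx", "cy" (the principal point, pixels), "rvec" (rotation vector, rad) and "tvec" (3), from world to camera coordinates, as OpenCV has them. Camera axes: x right, y down, z forward; pixel columns grow to the right and rows downward; lengths in m; the calibration is good to about 2 mm. A picture is of the moment at which its call begins. get_calibration takes no time and is no camera call.
- job.job_done(): hands the job in; it is judged then, once.
Trained networks look in the newest picture that a camera, given by its name, has taken for a name from the list of things; names that differ only in an ending like _2 or _b are one class to them, and where a whole thing is asked for, a point or a joint stands for the part that bears it (a point fixed in the world has none). Each returns a list of dicts, best first, with "confidence" (0 to 1); they miss things now and then, are a little off and sometimes report something else, mostly with a low value. They report only what shows in the picture. A call takes as long as a camera call. They do not tell look-alikes from the thing itself.
- models.find_in(camera, name): "centre" ([column, row] as shares, 0 to 1, of the picture: columns of its width, rows of its height, amid what is visible of it).
- models.cut_out(camera, name): "mask" (420x560 bool, what is visible of it) and "centre" ([column, row] as shares, 0 to 1, of the picture: columns of its width, rows of its height, amid what is visible of it).
The state is a dict: "time": time; "qpos": joint angles; "joint_velocities": joint speeds; "joint_efforts": joint torques, N m; "tcp_pos": TCP position; "eef_rot": TCP orientation; "ft_force": force on the tool from outside, world axes, zero at the start; "moment": the same for the moment, N m; "width": finger opening in m; "grip_force": force on a finger pad.
Only numpy, scipy, OpenCV 4.12 (cv2) and the standard library are available. Lean on these libraries where they do the work, as an engineer would, in place of code of your own. Each camera call takes 0.05 s, during which the arm holds its last target. There are 200 camera calls.

## Working session

There is one attempt and no reset: what is moved stays moved. The work goes in short steps, Python scripts to look and compute and a shell command to move; the robot and the scene stay as the last step left them, time stands still between calls to the robot, and variables do not carry over. Pictures are saved under pics/ and viewed, at most 16 in all, crops included, and the job is handed in when it is done.

```bash
mkdir -p pics; ls
cat > h.py <<'E'
import numpy as np, cv2
from cell import readout, grab_frame, get_calibration, job, models
def cam(n):
    c=get_calibration(n); f=210/np.tan(np.radians(c["vertical_fov"])/2)
    R=cv2.Rodrigues(np.array(c["rvec"],float))[0]; return f,c["cx"],c["cy"],R,np.array(c["tvec"],float).ravel(),c
def world(n,D,u=None,v=None):
    f,cx,cy,R,t,_=cam(n)
    if u is None: v,u=np.mgrid[0:420,0:560]
    P=np.stack([(u-cx)/f*D,(v-cy)/f*D,D*np.ones_like(u,float)],-1)
    return (P-t)@R
def pix(n,X):
    f,cx,cy,R,t,_=cam(n); P=R@np.array(X,float)+t
    return P[0]/P[2]*f+cx,P[1]/P[2]*f+cy
E
python3 - <<'E'
from h import *
for n in("top","side"):
    im,D=grab_frame(n); cv2.imwrite(f"pics/{n}0.png",im); np.savez(f"{n}0.npz",im=im,D=D)
    W=world(n,D); print(n,cam(n)[5], W[210,280])
    for k in["salt","beaker","matches","candle","spice_jar","jar_lid","salt_insert","beaker_insert","matchbox_insert","candle_insert"]:
        for r in models.cut_out(n,k):
            m=r["mask"]&(D>0)
            print(k,round(r["confidence"],2),np.round(np.array(r["centre"])*[560,420]),m.sum(),np.round(np.median(W[m],0),3),np.round(np.percentile(W[m][:,2],97),3) if m.any() else '')
s=readout.read_state();print(s)
E
```

```text
pics
top {'vertical_fov': 55.10833357254154, 'cx': 282.1397333466747, 'cy': 213.45656516538114, 'rvec': array([ 2.12482279, -2.1589362 ,  0.22735612]), 'tvec': array([-0.02604501,  0.53862527,  1.00727463])} [ 0.58800083 -0.03532599 -0.16442154]
salt 0.82 [133. 211.] 312 [0.547 0.353 0.064] 0.09
beaker 0.86 [172. 209.] 608 [0.553 0.257 0.042] 0.09
matches 0.79 [133. 257.] 319 [0.436 0.354 0.016] 0.02
candle 0.75 [181. 251.] 163 [0.442 0.243 0.008] 0.013
spice_jar 0.62 [163. 169.] 533 [0.65  0.275 0.088] 0.101
jar_lid 0.59 [330. 258.] 203 [ 0.416 -0.156  0.013] 0.017
jar_lid 0.49 [219. 252.] 237 [0.44  0.134 0.013] 0.018
salt_insert 0.76 [375. 235.] 1320 [ 0.483 -0.284  0.028] 0.033
beaker_insert 0.66 [408. 233.] 1303 [ 0.486 -0.382  0.025] 0.033
matchbox_insert 0.62 [370. 201.] 1181 [ 0.58  -0.28   0.028] 0.033
matchbox_insert 0.61 [161. 167.] 520 [0.648 0.275 0.091] 0.101
candle_insert 0.81 [408. 198.] 1149 [ 0.581 -0.377  0.029] 0.034
candle_insert 0.16 [132. 257.] 315 [0.436 0.354 0.016] 0.02
side {'vertical_fov': 47.3304174868594, 'cx': 275.38685629716304, 'cy': 208.1538581166025
[... 960 characters left out ...]
3
{'time': 1.1, 'qpos': array([-1.38200459e+00,  5.26998168e-02,  1.61289000e+00,  1.67248981e-05,
        1.47598278e+00, -1.18998076e-01]), 'joint_velocities': array([-0.00161347, -0.00109094,  0.00157399, -0.0005838 , -0.00029758,
        0.00083092]), 'joint_efforts': array([-5.91444878e-04, -3.93690133e+01, -3.70466816e+01, -1.52729313e-04,
        6.16612797e-04, -9.93031279e-06]), 'tcp_pos': array([ 0.18934645, -0.59561458,  0.40470967]), 'eef_rot': array([9.88181653e-01, 1.53287378e-01, 8.66960485e-06, 9.72861514e-06]), 'ft_force': array([-0.52898224,  0.88391791, -0.08957085]), 'moment': array([-0.01092672,  0.02650552,  0.03172168]), 'grip_force': 0.0, 'width': 0.08505552746453401}
```

Run:
```python
from h import *
im=np.load("top0.npz")["im"]
a=cv2.resize(im[140:290,100:250],(400,400),interpolation=cv2.INTER_CUBIC); b=cv2.resize(im[140:290,310:460],(400,400),interpolation=cv2.INTER_CUBIC)
cv2.imwrite("pics/crop0.png",np.hstack([a,b]))
```

```text
(no output)
```

View pics/top0.png

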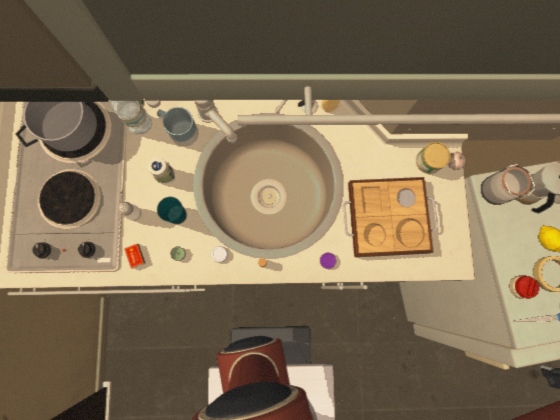

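View pics/crop0.png

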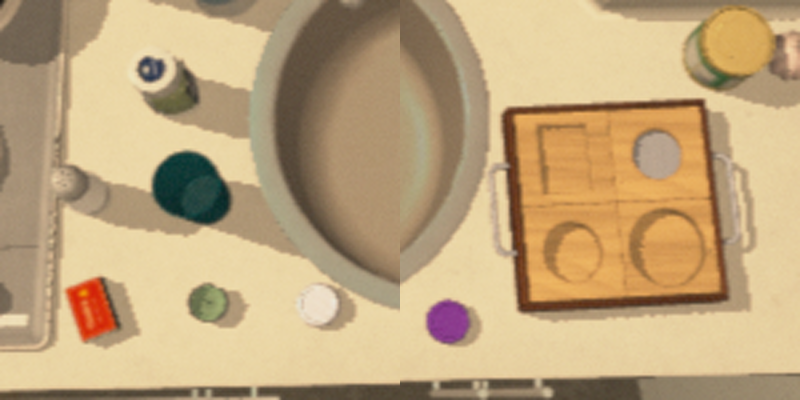

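View pics/side0.png

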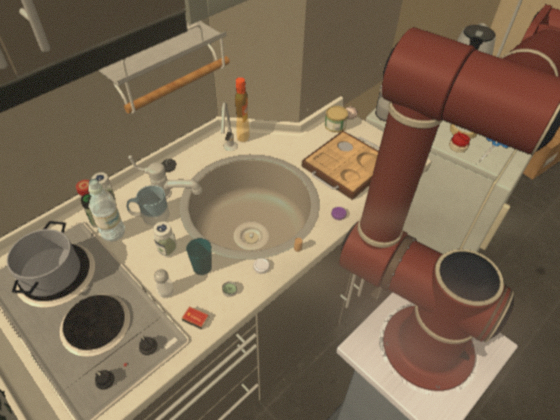

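```bash
cat >> h.py <<'E'
def ortho(n,im,x0,x1,y0,y1,z,s=2000):
    # rows: x decreasing downward, cols: y decreasing rightwards; s px/m
    H,Wd=int((x1-x0)*s),int((y1-y0)*s)
    X=x1-np.arange(H)/s; Y=y1-np.arange(Wd)/s
    f,cx,cy,R,t,_=cam(n); XX,YY=np.meshgrid(X,Y,indexing='ij')
    P=np.stack([XX,YY,np.full_like(XX,z)],-1)@R.T+t
    return cv2.remap(im,(P[...,0]/P[...,2]*f+cx).astype(np.float32),(P[...,1]/P[...,2]*f+cy).astype(np.float32),cv2.INTER_CUBIC)
E
python3 - <<'E'
from h import *
outs=[]
for n in("top","side"):
    d=np.load(n+"0.npz"); im,D=d["im"],d["D"]; W=world(n,D); ok=D>0
    outs.append(cv2.resize(ortho(n,im,.40,.66,-.45,-.21,.03),(400,433)))
    def sel(c,r,z0,z1): return W[ok&(np.hypot(W[...,0]-c[0],W[...,1]-c[1])<r)&(W[...,2]>z0)&(W[...,2]<z1)]
    for k,c,r,z0,z1 in[("salt",(.545,.36),.045,.075,.12),("beaker",(.55,.25),.055,.08,.12),("candle",(.443,.242),.035,.008,.03),("lid",(.437,.135),.035,.008,.03),("spice",(.646,.28),.045,.088,.12)]:
        p=sel(c,r,z0,z1); (cc,rr)=cv2.minEnclosingCircle(p[:,:2].astype(np.float32)); print(n,k,len(p),np.round(cc,4),round(rr,4),'mean',np.round(p.mean(0),4))
    p=sel((.435,.355),.05,.009,.03); print(n,"matches",len(p),cv2.minAreaRect(p[:,:2].astype(np.float32)*1000),p.mean(0))
    p=sel((.533,-.333),.17,.022,.045); print(n,"tray",len(p),cv2.minAreaRect(p[:,:2].astype(np.float32)*1000))
    print("table z",np.median(sel((.45,.30),.03,-.02,.02)[:,2]))
cv2.imwrite("pics/tray.png",np.hstack(outs))
E
```

```text
top salt 145 [0.5536 0.3628] 0.0174 mean [0.5512 0.3605 0.0847]
top beaker 116 [0.547  0.2487] 0.0325 mean [0.549  0.2529 0.0869]
top candle 88 [0.4422 0.2424] 0.0195 mean [0.4423 0.243  0.0104]
top lid 209 [0.4382 0.1337] 0.0218 mean [0.4379 0.1333 0.0135]
top spice 269 [0.6565 0.281 ] 0.0238 mean [0.6552 0.2809 0.0971]
top matches 314 ((431.9009094238281, 368.8119201660156), (56.165496826171875, 65.0726089477539), 21.454561233520508) [0.43671843 0.35557262 0.01610523]
top tray 4707 ((551.2144165039062, -327.6630859375), (247.30117797851562, 252.93824768066406), 2.280618667602539)
table z -1.925832516661829e-05
side salt 130 [0.5515 0.363 ] 0.0169 mean [0.549  0.3639 0.0834]
side beaker 136 [0.5471 0.2481] 0.0332 mean [0.5501 0.2473 0.0856]
side candle 68 [0.4417 0.2424] 0.0208 mean [0.4432 0.2418 0.0112]
side lid 176 [0.4373 0.1342] 0.0223 mean [0.437  0.1344 0.0121]
side spice 217 [0.6559 0.2803] 0.0242 mean [0.6545 0.2823 0.096 ]
side matches 335 ((431.7488708496094, 366.4092712402344), (57.8220329284668, 63.43955993652344), 25.378570556640625) [0.43637241 0.35593009 0.01476908]
side tray 2258 ((545.8988647460938, -333.9063720703125), (219.14498901367188, 280.137939453125), 14.054789543151855)
table z -0.0012270921290390227
```

View pics/tray.png

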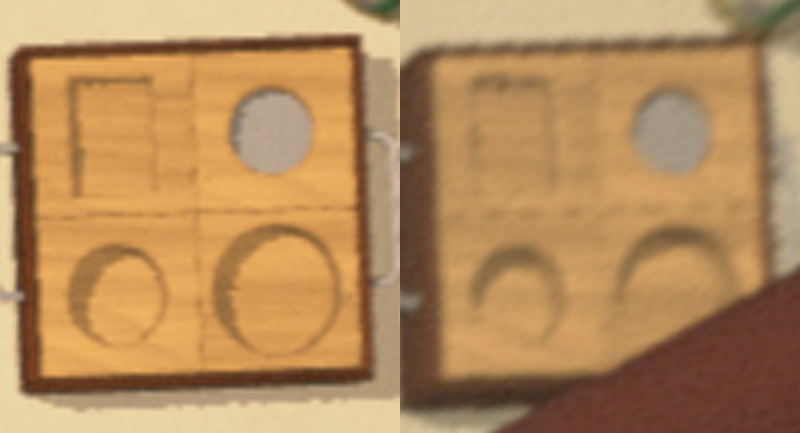

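Candidates (top px): salt (128,209), with a second one by the tap at about (200,108). Beaker (172,210), blue mug (180,125). Matches (135,257). Candle is the green wax one at (178,254); the bare lid (219,254), purple lid (328,260) and cork (263,263) are not. In the tray: matchbox recess top-left, candle (steel floor) top-right, salt bottom-left, beaker bottom-right.

```bash
cat >> h.py <<'E'
def go(x,y,z,th):
    "units for the move from the current pose: shifts of 20 mm along tool axes now, spin of 6 deg"
    s=readout.read_state(); q=s["eef_rot"]; from scipy.spatial.transform import Rotation as Ro
    M=Ro.from_quat(q).as_matrix(); d=np.array([x,y,z])-s["tcp_pos"]; c=np.degrees(np.arctan2(M[1,0],M[0,0]))
    print("t",round(s["time"],2),"pos",np.round(s["tcp_pos"],4),"yaw",round(c,1),"tilt",round(np.degrees(np.arccos(-M[2,2])),2),"| tool-axis units",np.round(M.T@d/.02,2),"spin",round(((c-th+180)%360-180)/6,2))
E
python3 - <<'E'
from h import *
d=np.load("top0.npz"); D=d["D"];grab_frame("top")
W=world("top",D)
m=models.cut_out("top","matches")[0]["mask"]&(D>0)&(W[...,2]>.011)&(W[...,2]<.021); p=W[m][:,:2]
print(m.sum(),cv2.minAreaRect(p.astype(np.float32)*1000),p.mean(0)); u,s,v=np.linalg.svd(p-p.mean(0),full_matrices=0);print(s,v)
for y in(.375,.38,.385,.39,.4,.42,.45):
    a,b=map(int,pix("top",[.44,y,.005])); print(y,np.round(W[b,a],3))
for c in(.47,.55): 
    a,b=map(int,pix("top",[c,.42,.005])); print(c,np.round(W[b,a],3))
go(.442,.2424,.30,0)
go(.4365,.3557,.30,107)
E
```

```text
297 ((436.9420166015625, 355.9640197753906), (56.13861083984375, 37.42335891723633), 21.328022003173828) [0.43634652 0.35552996]
[0.27645307 0.18273347] [[-0.91761649 -0.39746694]
 [-0.39746694  0.91761649]]
0.375 [0.441 0.371 0.017]
0.38 [0.442 0.378 0.013]
0.385 [0.443 0.387 0.001]
0.39 [ 0.443  0.393 -0.001]
0.4 [0.442 0.401 0.007]
0.42 [0.44  0.423 0.003]
0.45 [0.441 0.452 0.004]
0.47 [0.473 0.423 0.001]
0.55 [0.551 0.421 0.004]
t 1.2 pos [ 0.1894 -0.5956  0.4047] yaw 17.6 tilt 0.0 | tool-axis units [ 24.73 -36.1    5.24] spin 2.94
t 1.2 pos [ 0.1894 -0.5956  0.4047] yaw 17.6 tilt 0.0 | tool-axis units [ 26.19 -41.59   5.23] spin -14.89
```

```bash
python3 -m handwheel '[[[1,0.3,0.2,-1,1],[1,0.3,0.2,-1,1],[1,0.3,0.2,-1,1],[1,0.3,0.2,-1,1],[1,0.3,0.2,-1,1],[1,0.3,0.2,-1,1],[1,0.3,0.2,-1,1],[1,0.3,0.2,-1,1]]]' && python3 -m handwheel '[[[1,0.3,0.2,-1,1],[1,0.3,0.2,-1,1],[1,0.3,0.2,-1,1],[1,0.3,0.2,-1,1],[1,0,0,0,1],[1,0,0,0,1],[1,0,0,0,1],[1,0,0,0,1]]]'; python3 -c "
from h import *
go(.442,.2424,.28,90)"
```

```text
time: 2.0
tcp_pos: [0.3406, -0.5346, 0.3725]
eef_rot: [0.839, 0.544, 0.0, 0.0]
ft_force: [0.1, 0.3, 0.8]
width: 0.0854
grip_force: 0.0
time: 2.8
tcp_pos: [0.3844, -0.3839, 0.3567]
eef_rot: [0.709, 0.705, 0.0, 0.0]
ft_force: [-0.0, 0.3, 0.1]
width: 0.0855
grip_force: 0.0
t 2.8 pos [ 0.3844 -0.3839  0.3567] yaw 89.6 tilt 0.01 | tool-axis units [31.33  2.68  3.84] spin -0.06
```

```bash
python3 -m handwheel '[[[1,0.1,0.1,0,1],[1,0.1,0.1,0,1],[1,0.1,0.1,0,1],[1,0.1,0.1,0,1],[1,0.1,0.1,0,1],[1,0.1,0.1,0,1],[1,0.1,0.1,0,1],[1,0.1,0.1,0,1]]]' && python3 -m handwheel '[[[1,0.1,0.1,0,1],[1,0.1,0.1,0,1],[1,0.1,0.1,0,1],[1,0.1,0.1,0,1],[1,0.1,0.1,0,1],[1,0.1,0.1,0,1],[1,0.1,0.1,0,1],[1,0.1,0.1,0,1]]]' && python3 -m handwheel '[[[1,0.1,0.1,0,1],[1,0.1,0.1,0,1],[1,0.1,0.1,0,1],[1,0.1,0.1,0,1],[1,0.1,0.1,0,1],[1,0.1,0.1,0,1],[0,0,0,0,1],[0,0,0,0,1]]]'; python3 -c "
from h import *
go(.442,.2424,.28,90)"
```

```text
time: 3.6
tcp_pos: [0.4014, -0.2234, 0.3405]
eef_rot: [0.709, 0.705, 0.0, 0.0]
ft_force: [0.6, -0.3, 0.1]
width: 0.0854
grip_force: 0.0
time: 4.4
tcp_pos: [0.4182, -0.0636, 0.3246]
eef_rot: [0.709, 0.705, 0.0, 0.0]
ft_force: [0.2, 0.2, -1.1]
width: 0.0851
grip_force: 0.0
time: 5.2
tcp_pos: [0.4309, 0.0554, 0.3126]
eef_rot: [0.709, 0.705, -0.0, 0.0]
ft_force: [-0.3, 0.3, 0.6]
width: 0.0852
grip_force: 0.0
t 5.2 pos [0.4309 0.0554 0.3126] yaw 89.7 tilt 0.03 | tool-axis units [9.35 0.51 1.63] spin -0.05
```

```bash
python3 -m handwheel '[[[1,0.05,0.2,0,1],[1,0.05,0.2,0,1],[1,0.05,0.2,0,1],[1,0.05,0.2,0,1],[1,0.05,0.2,0,1],[1,0.05,0.2,0,1],[1,0.05,0.2,0,1],[1,0.05,0.2,0,1]]]' && python3 -m handwheel '[[[1,0.05,0.2,0,1],[0.35,0.05,0.6,0,1],[0,0,1,0,1],[0,0,1,0,1],[0,0,1,0,1],[0,0,0.5,0,1],[0,0,0,0,1],[0,0,0,0,1]]]'; python3 -c "
from h import *
go(.442,.2424,.179,90)
im,D=grab_frame('side'); cv2.imwrite('pics/c1.png',cv2.resize(im[180:340,130:330],(800,600),interpolation=cv2.INTER_CUBIC))"
```

```text
time: 6.0
tcp_pos: [0.4405, 0.215, 0.2807]
eef_rot: [0.71, 0.704, 0.0, 0.0]
ft_force: [-0.2, -0.5, 0.4]
width: 0.0855
grip_force: 0.0
time: 6.8
tcp_pos: [0.4427, 0.2416, 0.195]
eef_rot: [0.71, 0.705, 0.0, 0.0]
ft_force: [0.5, 0.3, -0.2]
width: 0.0855
grip_force: 0.0
t 6.8 pos [0.4427 0.2416 0.195 ] yaw 89.6 tilt 0.02 | tool-axis units [ 0.04 -0.04  0.8 ] spin -0.07
```

View pics/c1.png

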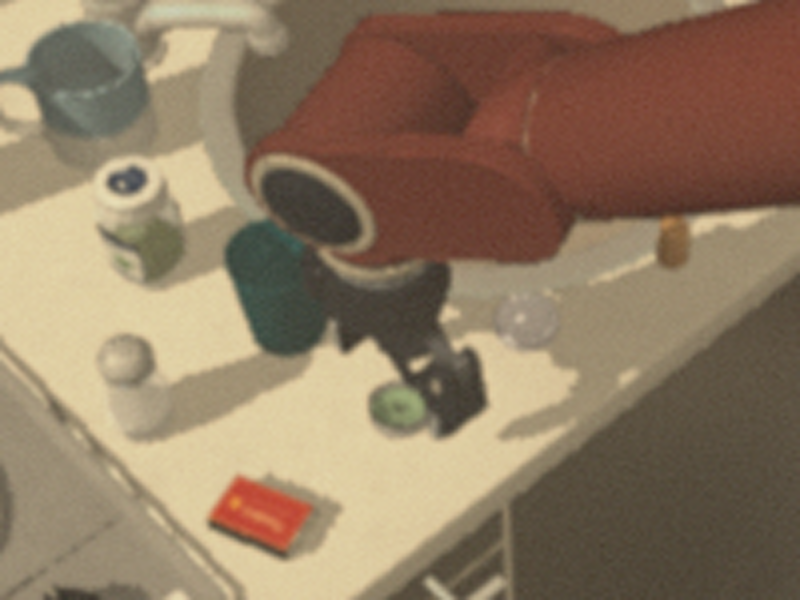

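The gripper's near finger is beside the green candle (400,405), with the lid (525,318) and matchbox (262,515) clear. Descending and gripping.

```bash
python3 -m handwheel '[[[0,0,0.4,0,1],[0,0,0.4,0,1],[0,0,0,0,0],[0,0,0,0,0],[0,0,0,0,0],[0,0,0,0,0],[0,0,0,0,0],[0,0,0,0,0]]]' && python3 -m handwheel '[[[0,0,0,0,0],[0,0,0,0,0],[0,0,-0.5,0,0],[0,0,-1,0,0],[0,0,-1,0,0],[0,0,-1,0,0],[0,0,0,0,0]]]';  python3 -c "
from h import *
go(.5812,-.3721,.30,91.7)"
```

```text
time: 7.65
tcp_pos: [0.4428, 0.2421, 0.1794]
eef_rot: [0.709, 0.705, 0.001, 0.0]
ft_force: [-0.2, 0.3, 3.2]
width: 0.0344
grip_force: 60.0
time: 8.35
tcp_pos: [0.4433, 0.2423, 0.2517]
eef_rot: [0.709, 0.705, 0.003, 0.001]
ft_force: [0.6, 0.1, 0.2]
width: 0.0341
grip_force: 59.8
t 8.35 pos [0.4433 0.2423 0.2517] yaw 89.6 tilt 0.32 | tool-axis units [-30.67   7.1   -2.44] spin -0.34
```

```bash
python3 -c "
from h import *
im,D=grab_frame('side'); cv2.imwrite('pics/c2.png',cv2.resize(im[180:340,130:330],(600,480),interpolation=cv2.INTER_CUBIC))"
```

```text
(no output)
```

View pics/c2.png

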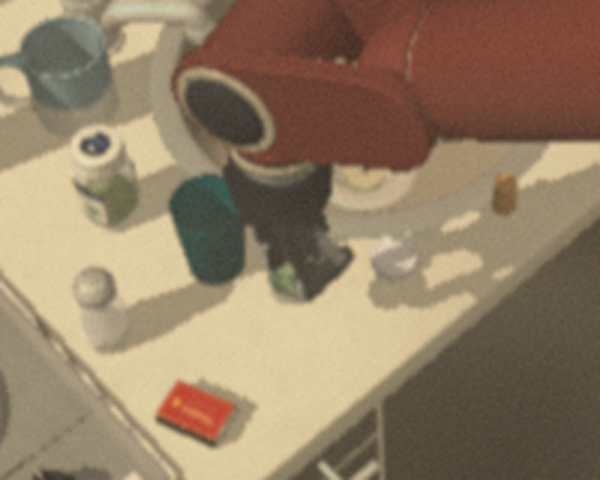

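```bash
python3 -m handwheel '[[[-1,0.2,-0.4,0,0],[-1,0.2,-0.4,0,0],[-1,0.2,-0.4,0,0],[-1,0.2,-0.4,0,0],[-1,0.2,-0.4,0,0],[-1,0.2,-0.4,0,0],[-1,0.2,0,0,0],[-1,0.2,0,0,0]]]' && python3 -m handwheel '[[[-1,0.2,0,0,0],[-1,0.2,0,0,0],[-1,0.2,0,0,0],[-1,0.2,0,0,0],[-1,0.2,0,0,0],[-1,0.2,0,0,0],[-1,0.2,0,0,0],[-1,0.2,0,0,0]]]' && python3 -m handwheel '[[[-1,0.2,0,0,0],[-1,0.3,0,0,0],[-1,0.3,0,0,0],[-1,0.3,0,0,0],[-1,0.3,0,0,0],[-1,0.3,0,0,0],[-1,0.3,0,0,0],[-1,0.3,0,0,0]]]' && python3 -m handwheel '[[[-1,0.3,0,-0.3,0],[-1,0.3,0,0,0],[-1,0.3,0,0,0],[-1,0.3,0,0,0],[-1,0.3,0,0,0],[-1,0,0,0,0],[0,0,0,0,0],[0,0,0,0,0]]]';  python3 -c "
from h import *
go(.5812,-.3721,.205,91.7)
im,D=grab_frame('top'); cv2.imwrite('pics/c3.png',im); W=world('top',D)
for r in models.cut_out('top','jar_lid'):
  m=r['mask']&(D>0); print(r['confidence'],np.median(W[m],0))
im,D=grab_frame('side'); cv2.imwrite('pics/c4.png',cv2.resize(im[80:280,220:480],(780,600),interpolation=cv2.INTER_CUBIC))"
```

```text
time: 9.2
tcp_pos: [0.4729, 0.0809, 0.2952]
eef_rot: [0.709, 0.705, -0.001, -0.001]
ft_force: [0.2, -0.5, 1.2]
width: 0.0348
grip_force: 59.8
time: 10.0
tcp_pos: [0.5038, -0.0791, 0.2946]
eef_rot: [0.709, 0.705, -0.001, -0.001]
ft_force: [0.5, -0.1, -0.2]
width: 0.0345
grip_force: 59.8
time: 10.8
tcp_pos: [0.5497, -0.2403, 0.2963]
eef_rot: [0.709, 0.705, -0.0, -0.0]
ft_force: [-0.4, -0.1, 0.3]
width: 0.0347
grip_force: 59.8
time: 11.6
tcp_pos: [0.5814, -0.3587, 0.2962]
eef_rot: [0.698, 0.716, 0.0, -0.001]
ft_force: [0.2, -0.1, -0.6]
width: 0.0345
grip_force: 59.8
t 11.6 pos [ 0.5814 -0.3587  0.2962] yaw 91.4 tilt 0.06 | tool-axis units [-0.67 -0.03  4.56] spin -0.05
0.72 [0.43966913 0.13354168 0.01339364]
0.61 [ 0.41660139 -0.15350386  0.01297052]
```

View pics/c4.png

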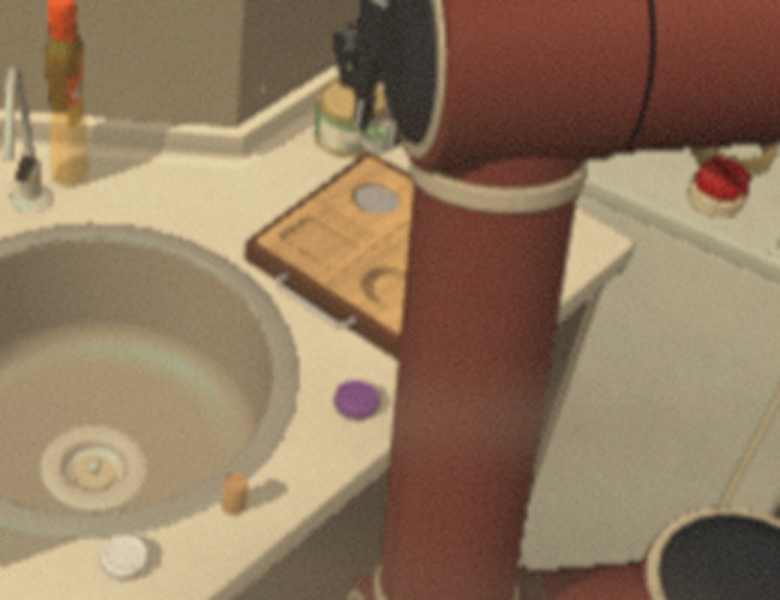

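The jar lid (125,555) hasn't moved and the purple lid is at (357,400). The arm hides the candle, but it is still gripped. Lowering over the steel-lined recess.

```bash
python3 -m handwheel '[[[-0.67,-0.03,1,0,0],[0,0,1,0,0],[0,0,1,0,0],[0,0,0.8,0,0],[0,0,0.5,0,0],[0,0,0.36,0,0],[0,0,0,0,0],[0,0,0,0,0]]]' &&  python3 -c "
from h import *
go(.5812,-.3721,.203,91.7)" && python3 -m handwheel '[[[0,0,0,0,0.8],[0,0,0,0,0.8],[0,0,0,0,0.8],[0,0,-0.3,0,0.8],[0,0,-1,0,1],[0,0,-1,0,1],[0,0,-1,0,1],[0,0,-1,0,1]]]'
python3 -c "
from h import *
im,D=grab_frame('side');im,D=grab_frame('top'); W=world('top',D)
for r in models.cut_out('top','candle'):
  m=r['mask']&(D>0); print(r['confidence'],r['centre'],np.median(W[m],0))
go(.4368,.3558,.32,111.5)"
```

```text
time: 12.55
tcp_pos: [0.5818, -0.3717, 0.2043]
eef_rot: [0.698, 0.716, 0.0, 0.001]
ft_force: [-0.4, 0.5, -0.6]
width: 0.0345
grip_force: 59.8
t 12.55 pos [ 0.5818 -0.3717  0.2043] yaw 91.4 tilt 0.08 | tool-axis units [-0.02 -0.03  0.07] spin -0.04
time: 13.35
tcp_pos: [0.5814, -0.3716, 0.2909]
eef_rot: [0.698, 0.716, 0.0, 0.0]
ft_force: [1.4, -0.8, -0.1]
width: 0.0858
grip_force: 0.0
t 13.5 pos [ 0.582  -0.372   0.2919] yaw 91.4 tilt 0.25 | tool-axis units [36.55 -6.34 -1.53] spin -3.34
```

```bash
python3 -m handwheel '[[[1,-0.2,-0.2,0,1],[1,-0.2,-0.2,0,1],[1,-0.2,-0.2,0,1],[1,-0.2,-0.2,0,1],[1,-0.2,-0.2,0,1],[1,-0.2,0,0,1],[1,-0.2,0,0,1],[1,-0.2,0,0,1]]]' && python3 -m handwheel '[[[1,-0.2,0,0,1],[1,-0.2,0,0,1],[1,-0.2,0,0,1],[1,-0.2,0,0,1],[1,-0.2,0,0,1],[1,-0.2,0,0,1],[1,-0.2,0,0,1],[1,-0.2,0,0,1]]]' && python3 -m handwheel '[[[1,-0.2,0,0,1],[1,-0.2,0,0,1],[1,-0.2,0,0,1],[1,-0.2,0,0,1],[1,-0.2,0,0,1],[1,-0.2,0,0,1],[1,-0.2,0,0,1],[1,-0.2,0,0,1]]]' && python3 -m handwheel '[[[1,-0.2,0,0,1],[1,-0.2,0,0,1],[1,-0.2,0,0,1],[1,-0.2,0,0,1],[1,-0.2,0,0,1],[1,-0.2,0,0,1],[1,-0.2,0,0,1],[1,-0.2,0,0,1]]]' && python3 -m handwheel '[[[1,0,0,0,1],[1,0,0,0,1],[1,0,0,0,1],[0,0,0,-1,1],[0,0,0,-1,1],[0,0,0,-1,1],[0,0,0,-0.34,1],[0,0,0,0,1]]]'; python3 -c "
from h import *
im,D=grab_frame('side');im,D=grab_frame('top'); W=world('top',D)
cv2.imwrite('pics/c5.png',cv2.resize(im[160:270,330:450],(600,550),interpolation=cv2.INTER_CUBIC))
for r in models.cut_out('top','candle'):
  m=r['mask']&(D>0); print(r['confidence'],r['centre'],np.median(W[m],0))
go(.4368,.3558,.195,111.5)"
```

```text
time: 14.3
tcp_pos: [0.5448, -0.2111, 0.3082]
eef_rot: [0.698, 0.716, -0.0, -0.001]
ft_force: [0.1, 0.6, -0.2]
width: 0.0855
grip_force: 0.0
time: 15.1
tcp_pos: [0.5089, -0.0516, 0.3096]
eef_rot: [0.698, 0.716, 0.0, 0.0]
ft_force: [1.0, -0.2, 0.3]
width: 0.0853
grip_force: 0.0
time: 15.9
tcp_pos: [0.4727, 0.1073, 0.3096]
eef_rot: [0.698, 0.716, 0.0, 0.0]
ft_force: [-0.1, -0.4, -0.1]
width: 0.0854
grip_force: 0.0
time: 16.7
tcp_pos: [0.4365, 0.2663, 0.3096]
eef_rot: [0.698, 0.716, 0.0, 0.0]
ft_force: [0.1, -0.5, 0.0]
width: 0.0855
grip_force: 0.0
time: 17.5
tcp_pos: [0.4352, 0.3254, 0.3096]
eef_rot: [0.563, 0.827, 0.0, 0.0]
ft_force: [-0.3, -1.0, 0.6]
width: 0.0856
grip_force: 0.0
0.56 [0.7291, 0.4686] [ 0.57992406 -0.37144888  0.02957667]
0.49 [0.7304, 0.5529] [ 0.48653826 -0.3817059   0.02358342]
t 17.65 pos [0.4356 0.3252 0.3096] yaw 111.5 tilt 0.01 | tool-axis units [1.4  0.62 5.73] spin -0.01
```

View pics/c5.png

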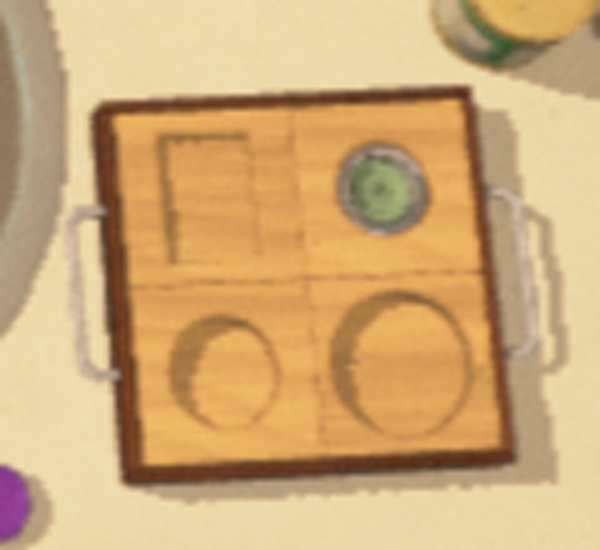

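The green tea light is centred and level in the steel-floored recess (383,188). On to the matchbox.

```bash
python3 -m handwheel '[[[0.7,0.31,1,0,1],[0.7,0.31,1,0,1],[0,0,1,0,1],[0,0,1,0,1],[0,0,1,0,1],[0,0,1,0,1],[0,0,0.4,0,1],[0,0,0.23,0,1]]]' && python3 -m handwheel '[[[0,0,0,0,1],[0,0,0,0,0],[0,0,0,0,0],[0,0,0,0,0],[0,0,0,0,0],[0,0,0,0,0],[0,0,0,0,0]]]' && python3 -m handwheel '[[[0,0,-0.5,0,0],[0,0,-1,0,0],[0,0,-1,0,0],[0,0,-1,0,0],[0,0,-1,0,0],[0,0,-1,0,0],[0,0,0,0,0]]]'; python3 -c "
from h import *
im,D=grab_frame('side'); cv2.imwrite('pics/c6.png',cv2.resize(im[200:350,120:300],(600,500),interpolation=cv2.INTER_CUBIC))
go(.5784,-.2761,.30,91.7)"
```

```text
time: 18.45
tcp_pos: [0.4369, 0.3555, 0.1761]
eef_rot: [0.563, 0.826, -0.001, -0.0]
ft_force: [0.2, -0.9, 0.0]
width: 0.0856
grip_force: 0.0
time: 19.15
tcp_pos: [0.4381, 0.3562, 0.1787]
eef_rot: [0.563, 0.826, 0.001, 0.001]
ft_force: [0.4, 0.2, 5.9]
width: 0.0551
grip_force: 63.9
time: 19.85
tcp_pos: [0.4381, 0.3562, 0.2906]
eef_rot: [0.563, 0.826, 0.003, 0.001]
ft_force: [1.2, 0.3, -0.0]
width: 0.0546
grip_force: 63.3
t 19.9 pos [0.4376 0.3558 0.2886] yaw 111.5 tilt 0.19 | tool-axis units [-31.98  -5.01  -0.61] spin 3.3
```

View pics/c6.png

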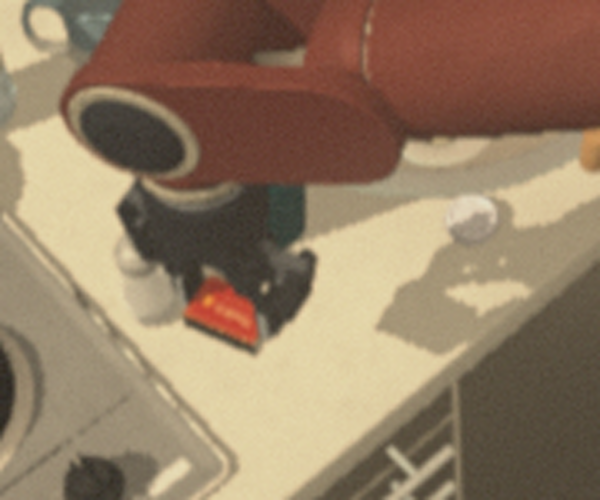

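The matchbox (225,312) is held level between the fingers; the salt shaker, beaker and lid stand undisturbed.

```bash
python3 -m handwheel '[[[0,0,-0.4,1,0],[0,0,-0.4,1,0],[0,0,-0.2,1,0],[0,0,0,0.3,0],[-1,0.2,0,0,0],[-1,0.2,0,0,0],[-1,0.2,0,0,0],[-1,0.2,0,0,0]]]' && python3 -m handwheel '[[[-1,0.2,0,0,0],[-1,0.2,0,0,0],[-1,0.2,0,0,0],[-1,0.2,0,0,0],[-1,0.2,0,0,0],[-1,0.2,0,0,0],[-1,0.2,0,0,0],[-1,0.2,0,0,0]]]' && python3 -m handwheel '[[[-1,0.2,0,0,0],[-1,0.2,0,0,0],[-1,0.2,0,0,0],[-1,0.2,0,0,0],[-1,0.2,0,0,0],[-1,0.2,0,0,0],[-1,0.2,0,0,0],[-1,0.2,0,0,0]]]' && python3 -m handwheel '[[[-1,0.2,0,0,0],[-1,0.2,0,0,0],[-1,0.2,0,0,0],[-1,0.2,0,0,0],[-1,0.2,0,0,0],[-1,0.2,0,0,0],[-1,0.2,0,0,0],[-1,0.2,0,0,0]]]' && python3 -m handwheel '[[[-1,0,0,0,0],[-1,0,0,0,0],[-1,0,0,0,0],[0,0,0,0,0],[0,0,0,0,0]]]'; python3 -c "
from h import *
im,D=grab_frame('side')
go(.5784,-.2761,.201,91.7)"
```

```text
time: 20.7
tcp_pos: [0.4551, 0.2751, 0.3049]
eef_rot: [0.697, 0.717, -0.001, -0.001]
ft_force: [-0.1, 0.1, -0.4]
width: 0.055
grip_force: 63.3
time: 21.5
tcp_pos: [0.4917, 0.1162, 0.305]
eef_rot: [0.697, 0.717, -0.001, -0.001]
ft_force: [-0.6, 0.3, -0.4]
width: 0.0555
grip_force: 63.3
time: 22.3
tcp_pos: [0.5284, -0.0426, 0.3049]
eef_rot: [0.697, 0.717, -0.001, -0.001]
ft_force: [-0.4, -0.6, 0.0]
width: 0.055
grip_force: 63.3
time: 23.1
tcp_pos: [0.5657, -0.2021, 0.3061]
eef_rot: [0.697, 0.717, -0.0, -0.001]
ft_force: [-0.8, 0.7, -0.2]
width: 0.0549
grip_force: 63.3
time: 23.6
tcp_pos: [0.5672, -0.2615, 0.3069]
eef_rot: [0.697, 0.717, 0.0, -0.0]
ft_force: [-0.0, 0.5, -0.8]
width: 0.0552
grip_force: 63.3
t 23.65 pos [ 0.5673 -0.2609  0.3068] yaw 91.7 tilt 0.04 | tool-axis units [-0.78  0.54  5.29] spin -0.01
```

```bash
python3 -m handwheel '[[[-0.78,0.54,0.8,0,0],[0,0,1,0,0],[0,0,1,0,0],[0,0,1,0,0],[0,0,0.8,0,0],[0,0,0.4,0,0],[0,0,0.28,0,0],[0,0,0,0,0]]]' && python3 -m handwheel '[[[0,0,0,0,0],[0,0,0,0,0.9],[0,0,0,0,0.9],[0,0,0,0,0.9],[0,0,-0.3,0,0.9],[0,0,-1,0,1],[0,0,-1,0,1],[0,0,-1,0,1]]]' && python3 -m handwheel '[[[0,0,-1,0,1],[0,0,-1,0,1],[1,-0.05,0,0.28,1],[1,-0.05,0,0,1],[1,-0.05,0,0,1],[1,-0.05,0,0,1],[1,-0.05,0,0,1],[1,-0.05,0,0,1]]]' && python3 -m handwheel '[[[1,0,0,0,1],[1,0,0,0,1],[1,0,0,0,1],[1,0,0,0,1],[1,0,0,0,1],[1,0,0,0,1],[1,0,0,0,1],[1,0,0,0,1]]]'; python3 -c "
from h import *
im,D=grab_frame('side');im,D=grab_frame('top')
cv2.imwrite('pics/c7.png',cv2.resize(im[160:270,330:450],(600,550),interpolation=cv2.INTER_CUBIC))
go(.5525,.3628,.32,90)"
```

```text
time: 24.45
tcp_pos: [0.5789, -0.2761, 0.2017]
eef_rot: [0.697, 0.717, 0.0, 0.0]
ft_force: [0.5, -0.5, -1.0]
width: 0.0549
grip_force: 63.3
time: 25.25
tcp_pos: [0.5785, -0.2761, 0.2684]
eef_rot: [0.697, 0.717, 0.0, 0.0]
ft_force: [-0.6, -0.3, 0.0]
width: 0.0855
grip_force: 0.0
time: 26.05
tcp_pos: [0.5717, -0.1542, 0.3068]
eef_rot: [0.707, 0.707, -0.0, -0.0]
ft_force: [-0.1, -0.7, 0.1]
width: 0.0856
grip_force: 0.0
time: 26.85
tcp_pos: [0.5715, 0.0058, 0.3069]
eef_rot: [0.707, 0.707, -0.0, -0.0]
ft_force: [-0.6, 0.6, 0.2]
width: 0.0849
grip_force: 0.0
t 26.95 pos [0.5714 0.0066 0.3069] yaw 90.2 tilt 0.06 | tool-axis units [17.81 -0.89 -0.65] spin 0.03
```

View pics/c7.png

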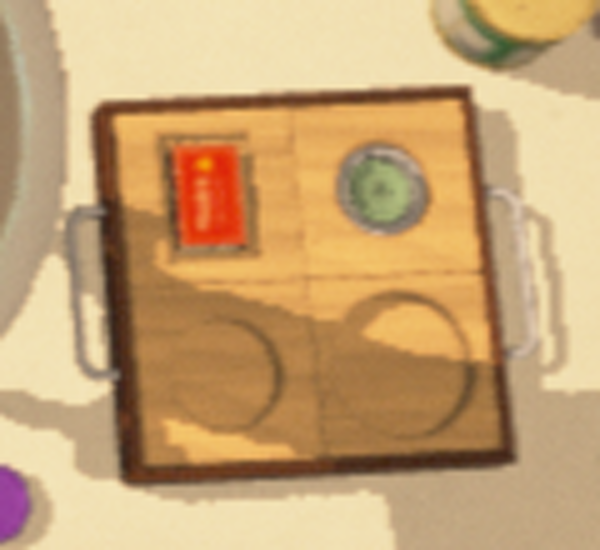

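The matchbox (208,197) lies flat and lengthwise in its recess. Next, the salt shaker.

```bash
python3 -m handwheel '[[[1,-0.1,-0.1,0,1],[1,-0.1,-0.1,0,1],[1,-0.1,-0.1,0,1],[1,-0.1,-0.1,0,1],[1,-0.1,-0.1,0,1],[1,-0.1,-0.1,0,1],[1,-0.1,0,0,1],[1,-0.1,0,0,1]]]' && python3 -m handwheel '[[[1,-0.1,0,0,1],[1,0,0,0,1],[1,0,0,0,1],[1,0,0,0,1],[1,0,0,0,1],[1,0,0,0,1],[1,0,0,0,1],[1,0,0,0,1]]]' && python3 -m handwheel '[[[1,0,0,0,1],[0.8,0,0,0,1],[0,0,0,0,1],[0,0,0,0,1]]]'; python3 -c "
from h import *
im,D=grab_frame('side'); cv2.imwrite('pics/c8.png',cv2.resize(im[180:330,100:280],(600,500),interpolation=cv2.INTER_CUBIC))
go(.5525,.3628,.205,90)"
```

```text
time: 27.75
tcp_pos: [0.5557, 0.1645, 0.3192]
eef_rot: [0.707, 0.707, -0.0, 0.0]
ft_force: [0.3, 0.7, -0.1]
width: 0.0849
grip_force: 0.0
time: 28.55
tcp_pos: [0.5539, 0.3249, 0.3191]
eef_rot: [0.707, 0.707, -0.0, 0.0]
ft_force: [0.5, 0.4, -0.2]
width: 0.0852
grip_force: 0.0
time: 28.95
tcp_pos: [0.554, 0.3601, 0.3191]
eef_rot: [0.707, 0.707, -0.0, 0.0]
ft_force: [0.4, 0.7, 0.1]
width: 0.0852
grip_force: 0.0
t 29.0 pos [0.5541 0.3596 0.3191] yaw 90.0 tilt 0.04 | tool-axis units [ 0.16 -0.08  5.71] spin -0.0
```

View pics/c8.png

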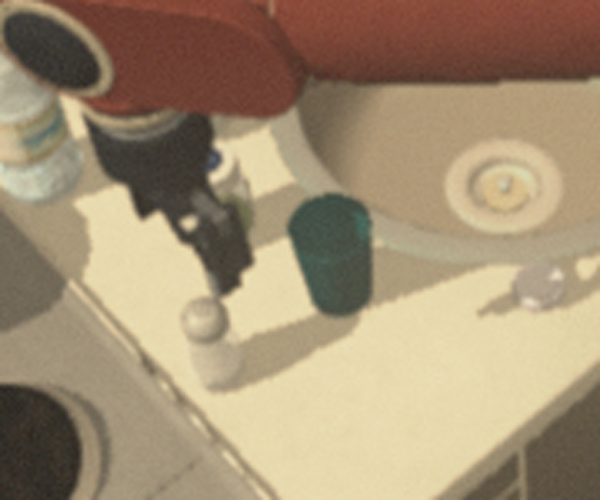

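The salt shaker (210,345) is below the gripper; the spice jar (235,190) and beaker (333,255) are clear of the fingers.

```bash
python3 -m handwheel '[[[0.16,-0.08,0.8,0,1],[0,0,1,0,1],[0,0,1,0,1],[0,0,1,0,1],[0,0,1,0,1],[0,0,0.6,0,1],[0,0,0.3,0,1],[0,0,0,0,1]]]' && python3 -m handwheel '[[[0,0,0,0,0],[0,0,0,0,0],[0,0,0,0,0],[0,0,0,0,0],[0,0,0,0,0],[0,0,0,0,0]]]' && python3 -m handwheel '[[[0,0,-0.5,0,0],[0,0,-1,0,0],[0,0,-1,0,0],[0,0,-1,0,0],[0,0,-1,0,0],[0,0,-1,0,0],[0,0,-1,0,0],[0,0,-1,0,0]]]'; python3 -c "
from h import *
im,D=grab_frame('side'); 
go(.4824,-.2789,.355,90)"
```

```text
time: 29.8
tcp_pos: [0.5521, 0.3626, 0.2041]
eef_rot: [0.707, 0.707, -0.001, -0.0]
ft_force: [-1.0, 0.0, 0.3]
width: 0.085
grip_force: 0.0
time: 30.4
tcp_pos: [0.5531, 0.3634, 0.207]
eef_rot: [0.707, 0.707, 0.001, 0.0]
ft_force: [-0.7, 0.6, 5.8]
width: 0.0366
grip_force: 60.3
time: 31.2
tcp_pos: [0.552, 0.3629, 0.3556]
eef_rot: [0.707, 0.707, -0.001, -0.0]
ft_force: [0.4, 0.1, -0.6]
width: 0.0368
grip_force: 59.5
t 31.25 pos [0.5529 0.3633 0.3602] yaw 90.0 tilt 0.29 | tool-axis units [-32.11  -3.52   0.17] spin 0.0
```

```bash
python3 -c "
from h import *
im,D=grab_frame('side'); cv2.imwrite('pics/c9.png',cv2.resize(im[180:330,100:280],(600,500),interpolation=cv2.INTER_CUBIC))"
```

```text
(no output)
```

View pics/c9.png

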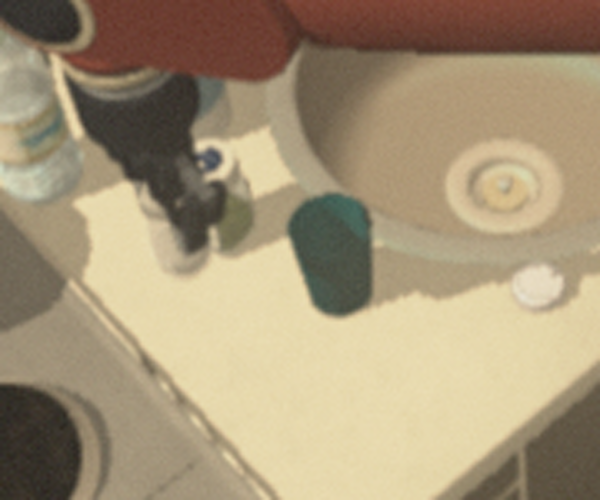

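The salt shaker (180,240) is held upright between the pads. Carrying it to its insert.

```bash
python3 -m handwheel '[[[-1,-0.1,0,0,0],[-1,-0.1,0,0,0],[-1,-0.1,0,0,0],[-1,-0.1,0,0,0],[-1,-0.1,0,0,0],[-1,-0.1,0,0,0],[-1,-0.1,0,0,0],[-1,-0.1,0,0,0]]]' && python3 -m handwheel '[[[-1,-0.1,0,0,0],[-1,-0.1,0,0,0],[-1,-0.1,0,0,0],[-1,-0.1,0,0,0],[-1,-0.1,0,0,0],[-1,-0.1,0,0,0],[-1,-0.1,0,0,0],[-1,-0.1,0,0,0]]]' && python3 -m handwheel '[[[-1,-0.1,0,0,0],[-1,-0.1,0,0,0],[-1,-0.1,0,0,0],[-1,-0.1,0,0,0],[-1,-0.1,0,0,0],[-1,-0.1,0,0,0],[-1,-0.1,0,0,0],[-1,-0.1,0,0,0]]]' && python3 -m handwheel '[[[-1,-0.1,0,0,0],[-1,-0.1,0,0,0],[-1,-0.1,0,0,0],[-1,-0.1,0,0,0],[-1,-0.1,0,0,0],[-1,-0.1,0,0,0],[-1,-0.1,0,0,0],[-1,-0.1,0,0,0]]]' && python3 -m handwheel '[[[0,-0.3,0.5,0,0],[0,0,1,0,0],[0,0,1,0,0],[0,0,1,0,0],[0,0,0,0,0],[0,0,0,0,0]]]'; python3 -c "
from h import *
im,D=grab_frame('side')
go(.4824,-.2789,.221,90)"
```

```text
time: 32.1
tcp_pos: [0.536, 0.2015, 0.3547]
eef_rot: [0.707, 0.707, -0.0, -0.0]
ft_force: [0.7, -0.4, -0.7]
width: 0.0368
grip_force: 59.6
time: 32.9
tcp_pos: [0.5198, 0.0416, 0.3548]
eef_rot: [0.707, 0.707, -0.0, -0.0]
ft_force: [0.3, -0.0, -0.7]
width: 0.0368
grip_force: 59.6
time: 33.7
tcp_pos: [0.5036, -0.1182, 0.3548]
eef_rot: [0.707, 0.707, -0.0, -0.0]
ft_force: [0.4, -0.4, -2.0]
width: 0.0366
grip_force: 59.6
time: 34.5
tcp_pos: [0.4874, -0.2781, 0.3547]
eef_rot: [0.707, 0.707, -0.0, -0.0]
ft_force: [0.0, 0.3, -1.2]
width: 0.0369
grip_force: 59.6
time: 35.1
tcp_pos: [0.4818, -0.2765, 0.2846]
eef_rot: [0.707, 0.707, -0.0, -0.001]
ft_force: [0.1, -0.4, -0.5]
width: 0.0368
grip_force: 59.6
t 35.15 pos [ 0.4823 -0.2768  0.2858] yaw 90.0 tilt 0.03 | tool-axis units [-0.11  0.    3.24] spin 0.0
```

```bash
python3 -m handwheel '[[[-0.11,0,1,0,0],[0,0,1,0,0],[0,0,0.8,0,0],[0,0,0.4,0,0],[0,0,0,0,0],[0,0,0,0,0]]]' && python3 -m handwheel '[[[0,0,0,0,0.7],[0,0,0,0,0.9],[0,0,0,0,1],[0,0,0,0,1],[0,0,-0.5,0,1],[0,0,-1,0,1],[0,0,-1,0,1],[0,0,-1,0,1]]]' && python3 -m handwheel '[[[0,0,-1,0,1],[0,0,-1,0,1],[0,0,-1,0,1],[1,0.1,0,0,1],[1,0.1,0,0,1],[1,0.1,0,0,1],[1,0.1,0,0,1],[1,0.1,0,0,1]]]' && python3 -m handwheel '[[[1,0.1,0,0,1],[1,0.1,0,0,1],[1,0.1,0,0,1],[1,0.1,0,0,1],[1,0.1,0,0,1],[1,0.1,0,0,1],[1,0.1,0,0,1],[1,0.1,0,0,1]]]'; python3 -c "
from h import *
im,D=grab_frame('side');im,D=grab_frame('top')
cv2.imwrite('pics/c10.png',cv2.resize(im[160:270,330:450],(600,550),interpolation=cv2.INTER_CUBIC))
W=world('top',D);p=W[(D>0)&(np.hypot(W[...,0]-.482,W[...,1]+.279)<.05)&(W[...,2]>.075)]
print(len(p),cv2.minEnclosingCircle(p[:,:2].astype(np.float32)),np.percentile(p[:,2],[5,50,95]))
go(.547,.2485,.32,90)"
```

```text
time: 35.75
tcp_pos: [0.4828, -0.2794, 0.2221]
eef_rot: [0.707, 0.707, 0.0, 0.001]
ft_force: [0.0, 0.1, -0.9]
width: 0.0369
grip_force: 59.7
time: 36.55
tcp_pos: [0.4824, -0.2792, 0.2928]
eef_rot: [0.707, 0.707, 0.0, 0.0]
ft_force: [0.2, -0.5, 0.4]
width: 0.0857
grip_force: 0.0
time: 37.35
tcp_pos: [0.4924, -0.1784, 0.3522]
eef_rot: [0.707, 0.707, 0.0, 0.0]
ft_force: [-0.0, -0.1, 0.4]
width: 0.0853
grip_force: 0.0
time: 38.15
tcp_pos: [0.5084, -0.0183, 0.3522]
eef_rot: [0.707, 0.707, 0.0, 0.0]
ft_force: [0.5, -0.5, -0.3]
width: 0.0854
grip_force: 0.0
718 ((0.5023048520088196, -0.2789252698421478), 0.03769827261567116) [0.0930267  0.69127309 0.69376044]
t 38.25 pos [ 0.5084 -0.0175  0.3521] yaw 90.2 tilt 0.06 | tool-axis units [13.3   1.96  1.61] spin 0.03
```

View pics/c10.png

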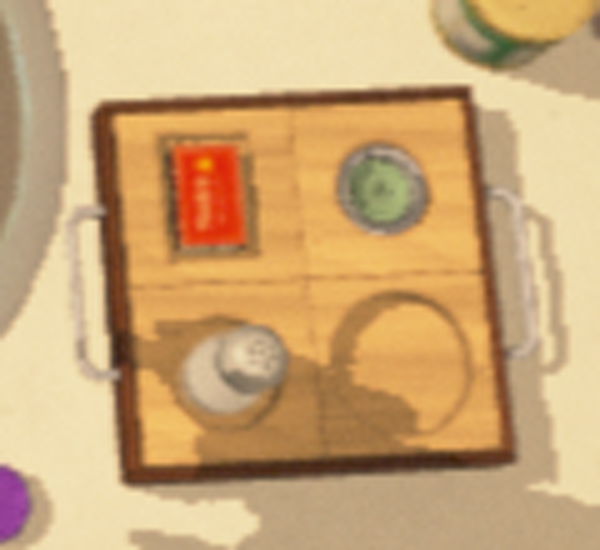

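The salt shaker stands in its recess (cap at 252,358, base about 215,380); it looks leaned only by perspective. Last, the beaker.

```bash
python3 -m handwheel '[[[1,0.2,0.1,0,1],[1,0.2,0.1,0,1],[1,0.2,0.1,0,1],[1,0.2,0.1,0,1],[1,0.2,0.1,0,1],[1,0.2,0.1,0,1],[1,0.2,0.2,0,1],[1,0.2,0.2,0,1]]]' && python3 -m handwheel '[[[1,0.2,0.2,0,1],[1,0.16,0.2,0,1],[1,0,0.2,0,1],[1,0,0,0,1],[1,0,0,0,1],[0.3,0,0,0,1],[0,0,0,0,1],[0,0,0,0,1]]]'; python3 -c "
from h import *
go(.547,.2485,.210,90)"
```

```text
time: 39.05
tcp_pos: [0.5408, 0.1409, 0.3319]
eef_rot: [0.707, 0.707, 0.0, 0.0]
ft_force: [0.5, 0.0, 1.2]
width: 0.0851
grip_force: 0.0
time: 39.85
tcp_pos: [0.5478, 0.2461, 0.3195]
eef_rot: [0.707, 0.707, -0.0, 0.0]
ft_force: [-0.0, 0.4, -0.2]
width: 0.0853
grip_force: 0.0
t 39.85 pos [0.5478 0.2461 0.3195] yaw 90.0 tilt 0.03 | tool-axis units [ 0.13 -0.04  5.47] spin -0.01
```

```bash
python3 -m handwheel '[[[0.12,-0.04,0.7,0,1],[0,0,1,0,1],[0,0,1,0,1],[0,0,1,0,1],[0,0,1,0,1],[0,0,0.5,0,1],[0,0,0.27,0,1],[0,0,0,0,1]]]' && python3 -m handwheel '[[[0,0,0,0,0],[0,0,0,0,0],[0,0,0,0,0],[0,0,0,0,0],[0,0,0,0,0],[0,0,0,0,0]]]' && python3 -m handwheel '[[[0,0,-0.5,0,0],[0,0,-1,0,0],[0,0,-1,0,0],[0,0,-1,0,0],[0,0,-1,0,0],[0,0,-1,0,0],[0,0,-1,0,0],[0,0,-1,0,0]]]'; python3 -c "
from h import *
im,D=grab_frame('side'); cv2.imwrite('pics/c11.png',cv2.resize(im[180:330,100:280],(600,500),interpolation=cv2.INTER_CUBIC))
go(.4852,-.3749,.38,90)"
```

```text
time: 40.65
tcp_pos: [0.5466, 0.2489, 0.2091]
eef_rot: [0.707, 0.707, -0.001, -0.0]
ft_force: [-0.8, 0.2, 0.5]
width: 0.0852
grip_force: 0.0
time: 41.25
tcp_pos: [0.5477, 0.2495, 0.2117]
eef_rot: [0.707, 0.707, 0.001, 0.001]
ft_force: [0.4, -0.1, 5.0]
width: 0.0604
grip_force: 64.3
time: 42.05
tcp_pos: [0.5464, 0.2492, 0.3605]
eef_rot: [0.707, 0.707, -0.0, -0.0]
ft_force: [0.5, 0.0, -0.3]
width: 0.0606
grip_force: 64.6
t 42.1 pos [0.5473 0.2495 0.3649] yaw 90.0 tilt 0.32 | tool-axis units [-31.22  -3.1   -0.82] spin 0.0
```

View pics/c11.png

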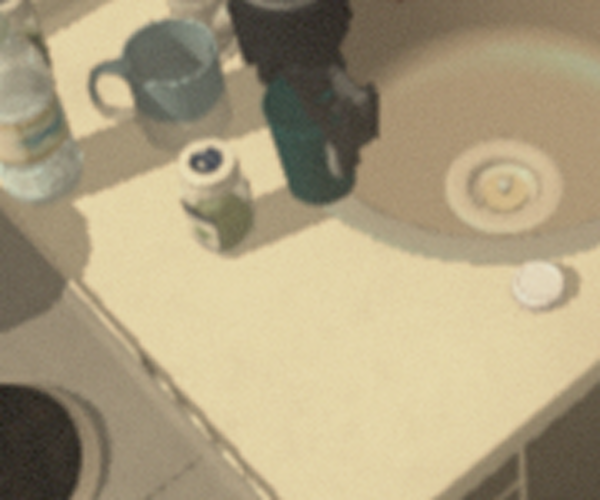

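The beaker (312,140) is lifted upright in the gripper; the spice jar (215,195) and lid (538,285) have not moved.

```bash
python3 -m handwheel '[[[-1,-0.1,-0.1,0,0],[-1,-0.1,-0.1,0,0],[-1,-0.1,-0.1,0,0],[-1,-0.1,-0.1,0,0],[-1,-0.1,-0.1,0,0],[-1,-0.1,0,0,0],[-1,-0.1,0,0,0],[-1,-0.1,0,0,0]]]' && python3 -m handwheel '[[[-1,-0.1,0,0,0],[-1,-0.1,0,0,0],[-1,-0.1,0,0,0],[-1,-0.1,0,0,0],[-1,-0.1,0,0,0],[-1,-0.1,0,0,0],[-1,-0.1,0,0,0],[-1,-0.1,0,0,0]]]' && python3 -m handwheel '[[[-1,-0.1,0,0,0],[-1,-0.1,0,0,0],[-1,-0.1,0,0,0],[-1,-0.1,0,0,0],[-1,-0.1,0,0,0],[-1,-0.1,0,0,0],[-1,-0.1,0,0,0],[-1,-0.1,0,0,0]]]' && python3 -m handwheel '[[[-1,-0.1,0,0,0],[-1,-0.1,0,0,0],[-1,-0.1,0,0,0],[-1,-0.1,0,0,0],[-1,-0.1,0,0,0],[-1,-0.1,0,0,0],[-1,-0.1,0,0,0],[-0.2,0,0,0,0]]]' && python3 -m handwheel '[[[0,0,0.5,0,0],[0,0,1,0,0],[0,0,1,0,0],[0,0,1,0,0],[0,0,0,0,0],[0,0,0,0,0]]]'; python3 -c "
from h import *
im,D=grab_frame('side')
go(.4852,-.3749,.2255,90)"
```

```text
time: 42.9
tcp_pos: [0.5303, 0.0885, 0.3691]
eef_rot: [0.707, 0.707, -0.0, -0.0]
ft_force: [0.7, -0.6, -0.9]
width: 0.0605
grip_force: 64.7
time: 43.7
tcp_pos: [0.5143, -0.0714, 0.3691]
eef_rot: [0.707, 0.707, -0.0, -0.001]
ft_force: [0.4, -0.0, 0.7]
width: 0.0605
grip_force: 64.7
time: 44.5
tcp_pos: [0.4983, -0.2313, 0.3691]
eef_rot: [0.707, 0.707, -0.0, -0.001]
ft_force: [-0.1, -0.2, -0.7]
width: 0.0608
grip_force: 64.7
time: 45.3
tcp_pos: [0.4844, -0.377, 0.3699]
eef_rot: [0.708, 0.706, -0.0, 0.0]
ft_force: [-0.7, 0.6, -0.3]
width: 0.0607
grip_force: 64.7
time: 45.9
tcp_pos: [0.4849, -0.3741, 0.2993]
eef_rot: [0.707, 0.707, 0.0, -0.001]
ft_force: [0.2, -0.4, 0.2]
width: 0.0609
grip_force: 64.7
t 45.95 pos [ 0.4851 -0.3745  0.3006] yaw 90.0 tilt 0.04 | tool-axis units [-0.02  0.    3.75] spin 0.01
```

```bash
python3 -m handwheel '[[[0,0,1,0,0],[0,0,1,0,0],[0,0,1,0,0],[0,0,0.5,0,0],[0,0,0.2,0,0],[0,0,0,0,0],[0,0,0,0,0]]]' && python3 -m handwheel '[[[0,0,0,0,0.8],[0,0,0,0,1],[0,0,0,0,1],[0,0,0,0,1],[0,0,-0.5,0,1],[0,0,-1,0,1],[0,0,-1,0,1],[0,0,-1,0,1]]]' && python3 -m handwheel '[[[0,0,-1,0,1],[0,0,-1,0,1],[0,0,-1,0,1],[0,0,-1,0,1],[1,0,0,0,1],[1,0,0,0,1],[1,0,0,0,1],[1,0,0,0,1]]]' && python3 -m handwheel '[[[1,0,0,0,1],[1,0,0,0,1],[1,0,0,0,1],[1,0,0,0,1],[1,0,0,0,1],[1,0,0,0,1],[1,0,0,0,1],[1,0,0,0,1]]]' && python3 -m handwheel '[[[1,0,0,0,1],[1,0,0,0,1],[1,0,0,0,1],[1,0,0,0,1],[1,0,0,0,1],[0,0,0,0,1],[0,0,0,0,1]]]'; python3 -c "
from h import *
sd,_=grab_frame('side');im,D=grab_frame('top')
cv2.imwrite('pics/c12.png',np.hstack([cv2.resize(im[160:270,330:450],(400,400),interpolation=cv2.INTER_CUBIC),cv2.resize(sd[90:210,290:410],(400,400),interpolation=cv2.INTER_CUBIC)]))
W=world('top',D)
for n,c in(('salt',(.4824,-.2789)),('beaker',(.4852,-.3749)),('spice',(.656,.2807)),('lid',(.438,.1337))):
  h=.1 if n!='lid' else .02
  p=W[(D>0)&(np.hypot(W[...,0]-c[0],W[...,1]-c[1])<.047)&(W[...,2]>h-.012)&(W[...,2]<h+.01)]
  print(n,len(p),cv2.minEnclosingCircle(p[:,:2].astype(np.float32)),p[:,2].max())
"
```

```text
time: 46.65
tcp_pos: [0.4853, -0.3752, 0.2274]
eef_rot: [0.707, 0.707, 0.0, 0.001]
ft_force: [-0.4, -0.3, 0.1]
width: 0.0607
grip_force: 64.7
time: 47.45
tcp_pos: [0.4848, -0.3747, 0.2974]
eef_rot: [0.707, 0.707, 0.0, 0.0]
ft_force: [-0.0, -0.7, 0.3]
width: 0.0855
grip_force: 0.0
time: 48.25
tcp_pos: [0.4844, -0.2923, 0.3744]
eef_rot: [0.707, 0.707, -0.0, -0.001]
ft_force: [-0.2, 0.6, -1.0]
width: 0.0855
grip_force: 0.0
time: 49.05
tcp_pos: [0.4845, -0.1329, 0.3757]
eef_rot: [0.707, 0.707, 0.0, -0.0]
ft_force: [-0.2, -0.2, -0.0]
width: 0.0853
grip_force: 0.0
time: 49.75
tcp_pos: [0.4845, -0.0341, 0.3758]
eef_rot: [0.707, 0.708, -0.0, 0.0]
ft_force: [0.9, 0.1, 0.4]
width: 0.0855
grip_force: 0.0
salt 146 ((0.48257461190223694, -0.2797749936580658), 0.017560042440891266) 0.10842128345761033
beaker 167 ((0.4840676784515381, -0.3759278953075409), 0.032588519155979156) 0.10583952499185728
spice 267 ((0.6562535166740417, 0.281342089176178), 0.023406866937875748) 0.10357117889122436
lid 214 ((0.4430919289588928, 0.12332422286272049), 0.033120520412921906) 0.01860434355146919
```

View pics/c12.png

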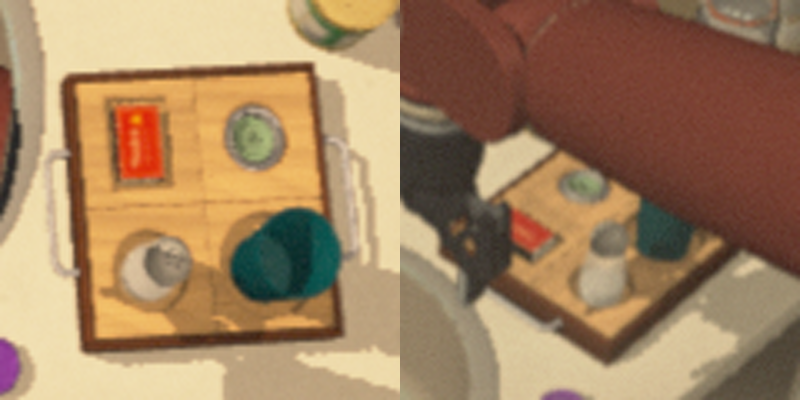

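In both views all four things stand upright in their recesses: salt (155,265), beaker (285,255), matchbox (138,143), candle (255,135). The salt and beaker tops are within about 1.5 mm of their insert centres and at the expected height.

```bash
python3 -c "
from h import *
print(job.job_done())"
```

```text
the job is handed in; nothing more can be done
None
```

I packed the salt shaker, beaker, tea light and matchbox upright in their own inserts, left the spice jar and jar lid untouched, and handed the job in at about 50 s of the 122 s allowed; no verdict was shown.

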